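# Hold the boiler's sprung filling dial at the third click

### The job

Top up the boiler: slide the clear guard of the white filling console fully open, then turn the orange spring-return dial clockwise past its first two clicks to the third, so that its white pointer is at the red dot and not beyond it. The dial springs back if let go, so finish while still holding it steadily at the red dot, with the guard left open. Leave the bottles, tools, cup and tray on the worktop where they are.

Things in the scene. Friction and masses are not known exactly. Their poses are not given: they have to be found in the camera images.
- console: White filling console with a dark grey top face, fixed on the worktop, 170 mm (its x) by 350 mm (its y) by 60 mm high; copper pipe stubs on its +x side, round gauge at its +y end. Origin: centre of its underside; yaw within 0.3 rad. Aluminium rails 8 mm wide, 6 mm high run along y on its top, 66 mm either side of x = 0. The dial's axis is at x = 0, y = -85 mm.
- guard (a joint): Opening of the guard in m: 0 = shut over the dial, 0.15 = fully open at its end stop; it slides towards the console's +y and stays where it is left (friction about 2 N). Starts between 0 and 0.035. Open past 0.135 counts as fully open and leaves the dial free from above.
- guard_grip (a point): Middle of the guard's blue handle, 134 mm above the worktop; axes as the console's. The handle is a bar 60 mm along x, 14 mm along y, 32 mm high (16 mm below to 16 mm above this point), standing on the clear plastic guard: a hood 110 mm (x) by 100 mm (y) centred under the handle, top 118 mm above the worktop, walls 4 mm, open underneath and at its -y end.
- dial_grip (a point): Middle of the orange dial's grip bar, on its axis, 88 mm above the worktop (28 mm above the console's top). z up; its x points along the bar to the white pointer end (= console x when home) and turns with the dial. The bar is 62 mm along x, 14 mm along y, 40 mm high (20 mm below to 20 mm above this point), on a black skirt: a disc of radius 34 mm, 8 mm high, on the console's top.
- dial (a joint): Turn of the dial in rad, 0 = home, growing clockwise seen from above, hard stop at 1.5. Clicks (bumps of about 0.03 N m) at 0.4, 0.8 and 1.2, the third, at the red dot. A spring drives it home from anywhere: about 0.05 N m near home, 0.14 N m at the third click. It counts as at the third between 1.05 and 1.35.
- red_dot (a point): The red dot (third click), 9 mm wide, flat on the console's top, 44.5 mm from the dial's axis; axes as the console's. At the same radius, counter-clockwise seen from above, lie a blue dot (second click, 0.8 rad from home), a yellow one (first, 0.4 rad) and a white one (home, on the console's +x side of the axis).
- detergent: Bystander: white bottle with blue cap, radius 38 mm, 190 mm high, loose; origin at the centre of its underside. The three bottles and cans swap places.
- softener: Bystander: blue bottle with white cap, radius 34 mm, 180 mm high, loose; origin at the centre of its underside.
- aerosol: Bystander: yellow can, radius 26 mm, 190 mm high, loose; origin at the centre of its underside.
- dosing_cup: Bystander: small white cup, radius 30 mm, 50 mm high, loose, near the console's side towards the robot; origin at the centre of its underside.
- wrench: Bystander: loose steel wrench, 160 mm long, 7 mm thick, lying flat along the console near the console's side towards the robot; origin under its middle.
- scrub_brush: Bystander: loose brush, 200 mm long, 42 mm wide, 20 mm high, lying beyond the console; origin under its middle.
- peg_tray: Bystander: green open tray, 120 x 160 x 50 mm, loose; origin at the centre of its underside.

How it is judged:
By the outcome, as a careful person would: the job done as asked, in the order asked, and still so for the second after the job is handed in, while the arm keeps its last pose, push and grip.
It also fails if it takes over 48 s, if anything falls off the work surface, if the arm or the gripper's body presses on something with over 40 N, if the wrist force passes 120 N, or if a joint passes its speed limit or range.

### The arm

A 6-joint arm with a two-finger parallel gripper is mounted at the origin on the work surface. World frame = base frame: x ahead of the robot, y to its left, z up, the work surface at z = 0. Lengths are in m, angles in rad, forces in N, time in s.
With the tool pointing down it reaches from about 0.275 to 1 m from the base axis. Payload 8.4 kg.
Tool frame: the origin (TCP) lies midway between the tips of the shut fingers; the grasp point (between the pads) lies 19 mm behind it (env.grip_depth is the distance from the TCP to the grasp point, in m); z points along the fingers, y is the line along which they close (so a half turn about z gives the same grasp; the last joint's range is limited). The gripper opens to 85 mm and grips with 20 to 120 N. Pads are 22 mm wide; open, the fingers measure 114 mm over their backs; the gripper's body (76 mm by 85 mm) begins 54 mm behind the grasp point. The pads swing forward as they close: fully open they stand 13 mm farther back than shut.
Start: joints at [1.25, 0.353, 1.633, -0, 1.155, -0.002], TCP at [0.196, 0.594, 0.231] pointing down, gripper open.
Joint ranges: [-2.63, 2.63], [-0.92, 2.1], [0.06, 2.66], [-1.3, 4.44], [0, 2.69], [-3.02, 3.02]. Speed limits (rad/s): [2.22, 2.22, 2.79, 3.14, 3.14, 3.14].

### API

Orientations are given as [roll, pitch, yaw] about the fixed x, y, z axes, in that order (R = Rz(yaw) Ry(pitch) Rx(roll)).
In Python, from workcell import env, optics gives the robot as it stands.
- The arm moves only by the tool jog_arm, never from a script. Its argument "rows" is a list of rows, each an object with "translation": the shift along the tool's x, y, z in units of 120 mm (1.0 is 120 mm), a list of three; "angular": the turn, a rotation vector about the tool's x, y, z in units of 120 degrees (1.0 is 120 degrees), a list of three. In form: [{"translation": [x, y, z], "angular": [wx, wy, wz]}, ...]. A call has 1 to 12 rows; each row is the pose to reach, as a shift and turn from the pose commanded when the call began, along the tool's axes at that moment; what a row does not reach only later rows make up. A row lasts 1/12 s, in which the tool goes at most 41.7 mm and 7.16 degrees, less where a joint would pass 70% of its speed; a pose out of reach is approached as far as the arm can. A call with a number of a shift or a turn outside -1 to 1 is refused whole. A call with a gripper value outside its range is refused whole. "gripper" is the opening, from -1 (shut) to 1 (fully open), so that 0 is half open, set as the call begins (left out, the last holds). The fingers move at their own pace and stop on an object; "force" is the grip in N (left out, the last holds). Time passes only in rows, so rows that repeat a pose let the fingers close. It gives the time, the measured TCP pose, the force, the opening and the grip force at its end, in the units of the state.
- env.state(): the state, without advancing time (a new reading comes with each control period).
- optics.grab_frame(name): name is "scene" or "side" or "wrist"; returns a dict with "image" (480x640x3 uint8, red, green, blue), "intrinsics" (3x3 intrinsics, pixels), "k1" (the pictures are not rectified: a ray, as slopes to the right and down, at radius r is drawn at 1 + k1 r^2 times it, then the intrinsics apply), "xyz" and "attitude" of the camera in the world. Camera axes: x right, y down, z forward; pixel columns grow to the right and rows downward; lengths in m; the calibration is good to about 2 mm. A picture is of the moment at which its call begins. There is no depth.
- env.hand_in(): hands the job in; it is judged then, once.
The state is a dict: "t": time; "joint_positions": joint angles; "qd": joint speeds; "joint_torque": joint torques, N m; "eef_pos": TCP position; "tcp_rot": TCP orientation; "wrist_force": force on the tool from outside, world axes, zero at the start; "ft_torque": the same for the moment, N m; "grip_width": finger opening in m; "gripper_force": force on a finger pad.
Only numpy, scipy, OpenCV 4.12 (cv2) and the standard library are available. Lean on these libraries where they do the work, as an engineer would, in place of code of your own. Each camera call takes 0.05 s, during which the arm holds its last target. There are 200 camera calls.

## Working session

There is one attempt and no reset: what is moved stays moved. The work goes in short steps, Python scripts to look and compute and a tool call to move; the robot and the scene stay as the last step left them, time stands still between calls to the robot, and variables do not carry over. Pictures are saved under pics/ and viewed, at most 10 in all, crops included, and the job is handed in when it is done.

Besides the shell and the picture viewer there is one more tool, called in YAML: its name, and indented under it one key for each argument. jog_arm: Moves the arm, as the interface text tells. Shifts and turns lie within -1 to 1; 1 stands for 120 mm of shift or 120 degrees of turn. Its arguments: {"type":"object","properties":{"rows":{"type":"array"},"gripper":{"type":"number"},"force":{"type":"number"}},"required":["rows"]}

```bash
mkdir -p pics; ls
cat > h.py <<'E'
import numpy as np, cv2
from scipy.spatial.transform import Rotation as R
from workcell import env, optics
def grab(n,f=None):
    d=optics.grab_frame(n)
    if f: cv2.imwrite('pics/'+f,d['image'][:,:,::-1])
    return d
def rot(a):
    a=np.array(a); return a if a.shape==(3,3) else R.from_euler('xyz',a).as_matrix()
def ray(d,uv):
    K=np.array(d['intrinsics']); k=d['k1']
    p=np.linalg.solve(K,[uv[0],uv[1],1])[:2]; s=p.copy()
    for _ in range(30): s=p/(1+k*(s@s))
    return rot(d['attitude'])@np.array([s[0],s[1],1])
def onz(d,uv,z):
    r=ray(d,uv); c=np.array(d['xyz']); return c+r*(z-c[2])/r[2]
E
python3 - <<'E'
from h import *
for n in ['scene','side']:
    d=grab(n,n+'1.png'); print({k:v for k,v in d.items() if k!='image'})
print(env.state())
E
```

```text
pics
{'intrinsics': array([[613.3727774 ,   0.        , 321.24773562],
       [  0.        , 613.3727774 , 230.87317743],
       [  0.        ,   0.        ,   1.        ]]), 'k1': -0.20111001154515407, 'xyz': array([ 1.27830474, -0.70296515,  1.12333372]), 'attitude': array([-2.38276556,  0.0177918 ,  0.75298402])}
{'intrinsics': array([[580.53251617,   0.        , 319.3500908 ],
       [  0.        , 580.53251617, 238.42098183],
       [  0.        ,   0.        ,   1.        ]]), 'k1': 0.04267782937304497, 'xyz': array([-0.37669988, -0.91648063,  0.89143764]), 'attitude': array([-2.1065097 , -0.01190662, -0.79037123])}
{'t': 0.1, 'joint_positions': array([ 1.24959478e+00,  3.53616349e-01,  1.63402237e+00, -1.80527276e-05,
        1.15520153e+00, -2.43211142e-03]), 'qd': array([ 7.51758108e-04, -3.91405516e-04, -3.50340471e-03, -1.47245772e-04,
        9.21795730e-04, -7.66710842e-05]), 'joint_torque': array([ 1.02273767e-03, -6.06361413e+01, -3.42815995e+01,  1.70434132e-04,
        3.99029275e-03,  1.22863077e-05]), 'eef_pos': array([0.19576949, 0.59311837, 0.23062936]), 'tcp_rot': array([-3.14034502e+00,  1.34725656e-05,  2.82283053e+00]), 'wrist_force': array([ 0.0337159 , -0.40354475, -0.73029979]), 'ft_torque': array([ 0.0153544, -0.0002748, -0.012604 ]), 'gripper_force': 0.0, 'grip_width': 0.08520562381558322}
```

View pics/scene1.png

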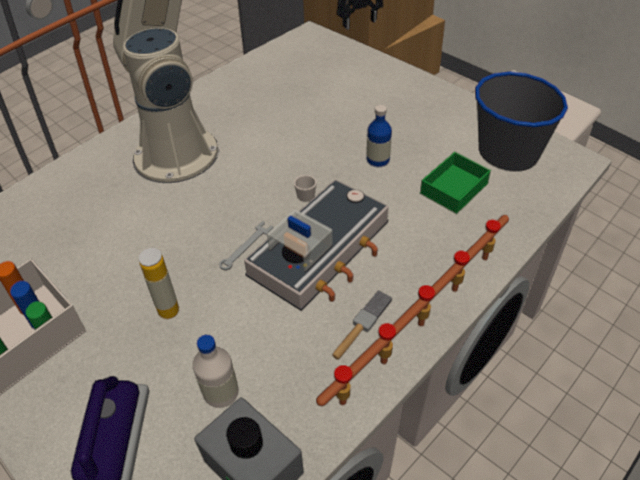

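View pics/side1.png

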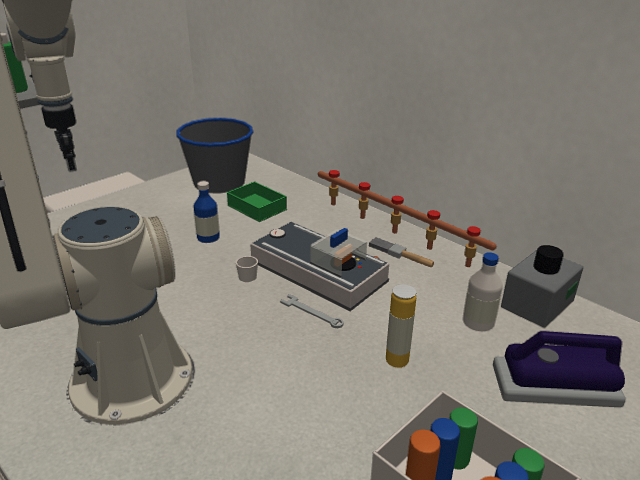

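The console is at about (247..388, 182..304) in the scene view. Its guard is nearly shut, with the blue handle at (299,226). In the side view it is at (251..388, 224..302), handle (339,238). I'll zoom in for corner pixels.

Run:
```python
import cv2,numpy as np
a=cv2.imread('pics/scene1.png')[175:310,235:395]; b=cv2.imread('pics/side1.png')[215:310,240:400]
f=lambda x:cv2.resize(x,None,fx=5,fy=5,interpolation=cv2.INTER_CUBIC)
cv2.imwrite('pics/a.png',f(a)[:600]);cv2.imwrite('pics/b.png',f(b))
```

```text
(no output)
```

View pics/a.png

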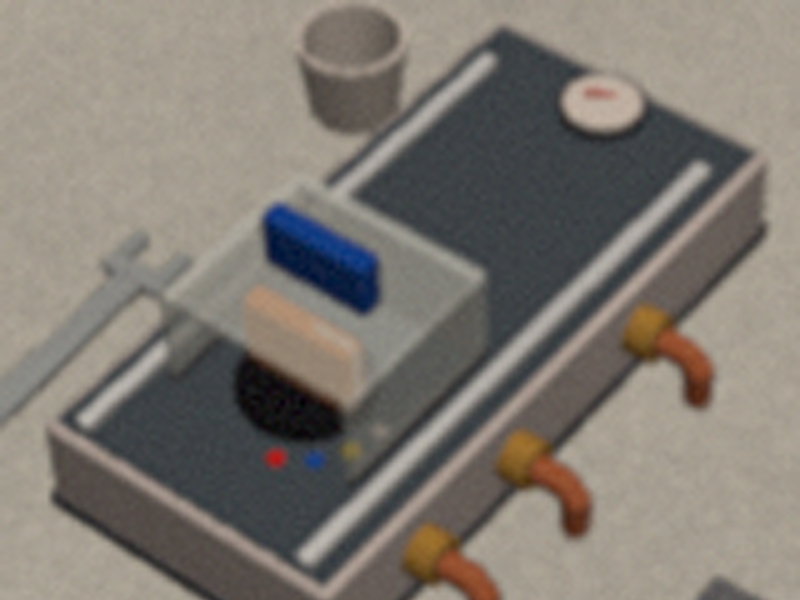

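View pics/b.png

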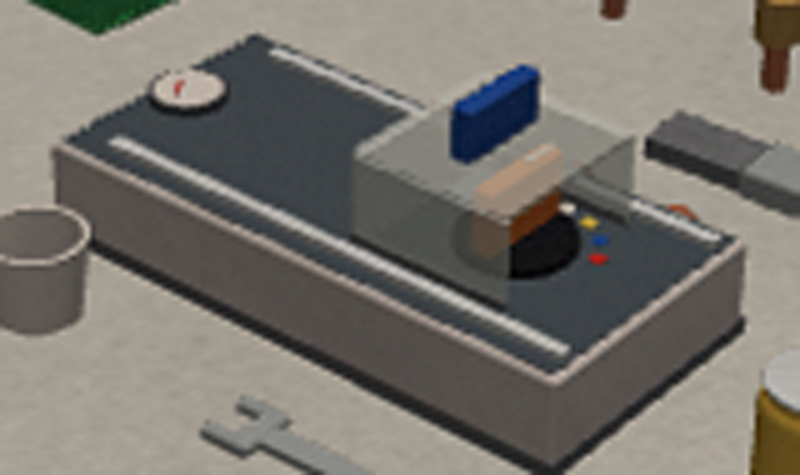

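Zoomed: console corners, dots and the handle are sharp in both views (scene red dot (290.2,266.8), side red dot (359.6,266.8)). Next I'll fit the console pose and the handle.

Run:
```python
from h import *
from scipy.optimize import least_squares
D={'a':grab('scene'),'b':grab('side')}
def proj(d,P):
    p=(np.array(P)-d['xyz'])@rot(d['attitude']); s=p[:2]/p[2]; s=s*(1+d['k1']*(s@s)); return (np.array(d['intrinsics'])@[*s,1])[:2]
px=lambda c,u,v: np.array([235+u/5,175+v/5]) if c=='a' else np.array([240+u/5,215+v/5])
dot=lambda t:(.0445*np.cos(t),-.085-.0445*np.sin(t),.06)
obs=[('a',50,425,(-.085,-.175,.06)),('a',325,590,(.085,-.175,.06)),('a',765,155,(.085,.175,.06)),('a',503,28,(-.085,.175,.06)),
('b',555,382,(-.085,-.175,.06)),('b',742,245,(.085,-.175,.06)),('b',258,37,(.085,.175,.06)),('b',55,148,(-.085,.175,.06)),
('a',276,459,dot(1.2)),('b',598,259,dot(1.2)),('a',316,461,dot(.8)),('b',600,241,dot(.8)),('b',567,208,dot(0)),('a',321,258,'h'),('b',496,114,'h')]
def W(q,P):
    c,s=np.cos(q[2]),np.sin(q[2]); return np.array([q[0]+c*P[0]-s*P[1],q[1]+s*P[0]+c*P[1],P[2]])
def res(q): return np.concatenate([proj(D[c],W(q,(0,q[3],.134) if P=='h' else P))-px(c,u,v) for c,u,v,P in obs])
r=least_squares(res,[.6,0,0,-.07],loss='soft_l1'); q=r.x
print(q.round(4)); print(res(q).reshape(-1,2).round(1).tolist())
print('dial',W(q,(0,-.085,.088)),'handle',W(q,(0,q[3],.134)))
np.save('q.npy',q)
```

```text
[ 0.5725  0.014   0.0873 -0.0691]
[[-2.2, -0.5], [-0.3, 2.3], [1.3, -0.0], [-0.8, -2.2], [-0.0, -0.5], [1.5, -2.0], [-0.5, -2.5], [-1.2, -2.2], [-0.4, 0.3], [-0.1, -0.5], [-0.6, 0.4], [-0.1, -0.6], [-0.1, -0.3], [-0.2, 0.3], [-0.1, -1.0]]
dial [ 0.57987897 -0.0707162   0.088     ] handle [ 0.57849037 -0.05484546  0.134     ]
```

jog_arm:
  rows:
    - {"translation": [-0.3,-0.38,0],"angular": [0,0,-0.06]}
    - {"translation": [-0.6,-0.77,0],"angular": [0,0,-0.12]}
    - {"translation": [-0.6,-0.77,0],"angular": [0,0,-0.194]}
    - {"translation": [-0.6,-0.77,0],"angular": [0,0,-0.194]}
    - {"translation": [-0.6,-0.77,0],"angular": [0,0,-0.194]}
  gripper: 1

```text
t: 0.62
eef_pos: [0.2358, 0.4817, 0.2315]
tcp_rot: [-3.142, 0.0, -3.055]
wrist_force: [0.4, 0.6, 0.2]
grip_width: 0.0856
gripper_force: 0.0
```

jog_arm:
  rows:
    - {"translation": [-0.15,-0.3,0],"angular": [0,0,0]}
    - {"translation": [-0.3,-0.6,0],"angular": [0,0,0]}
    - {"translation": [-0.49,-0.94,0],"angular": [0,0,0]}
    - {"translation": [-0.49,-0.94,0],"angular": [0,0,0]}
    - {"translation": [-0.49,-0.94,0],"angular": [0,0,0]}

```text
t: 1.03
eef_pos: [0.3048, 0.3752, 0.2315]
tcp_rot: [3.141, 0.0, -3.059]
wrist_force: [-0.8, 1.1, -0.2]
grip_width: 0.0856
gripper_force: 0.0
```

jog_arm:
  rows:
    - {"translation": [-0.15,-0.3,0],"angular": [0,0,0]}
    - {"translation": [-0.3,-0.6,0],"angular": [0,0,0]}
    - {"translation": [-0.49,-0.94,0],"angular": [0,0,0]}
    - {"translation": [-0.49,-0.94,0],"angular": [0,0,0]}
    - {"translation": [-0.49,-0.94,0],"angular": [0,0,0]}

```text
t: 1.45
eef_pos: [0.3733, 0.2687, 0.2314]
tcp_rot: [3.141, 0.0, -3.058]
wrist_force: [-0.7, -0.6, -0.3]
grip_width: 0.0854
gripper_force: 0.0
```

jog_arm:
  rows:
    - {"translation": [-0.15,-0.3,0],"angular": [0,0,0]}
    - {"translation": [-0.3,-0.6,0],"angular": [0,0,0]}
    - {"translation": [-0.49,-0.94,0],"angular": [0,0,0]}
    - {"translation": [-0.49,-0.94,0],"angular": [0,0,0]}
    - {"translation": [-0.49,-0.94,0],"angular": [0,0,0]}

```text
t: 1.87
eef_pos: [0.4417, 0.162, 0.2313]
tcp_rot: [3.141, 0.0, -3.057]
wrist_force: [-0.1, -0.8, -0.1]
grip_width: 0.0857
gripper_force: 0.0
```

jog_arm:
  rows:
    - {"translation": [-0.15,-0.3,0],"angular": [0,0,0]}
    - {"translation": [-0.3,-0.6,0],"angular": [0,0,0]}
    - {"translation": [-0.49,-0.94,0],"angular": [0,0,0]}
    - {"translation": [-0.49,-0.94,0],"angular": [0,0,0]}
    - {"translation": [-0.49,-0.94,0],"angular": [0,0,0]}

```text
t: 2.28
eef_pos: [0.51, 0.0552, 0.2311]
tcp_rot: [3.141, -0.0, -3.056]
wrist_force: [-0.5, 0.9, -1.1]
grip_width: 0.0854
gripper_force: 0.0
```

jog_arm:
  rows:
    - {"translation": [-0.15,-0.3,0],"angular": [0,0,0]}
    - {"translation": [-0.3,-0.6,0],"angular": [0,0,0]}
    - {"translation": [-0.49,-0.96,0],"angular": [0,0,0]}
    - {"translation": [-0.49,-0.96,0],"angular": [0,0,0]}
    - {"translation": [-0.49,-0.96,0],"angular": [0,0,0]}
    - {"translation": [-0.49,-0.96,0],"angular": [0,0,0]}

```text
t: 2.78
eef_pos: [0.577, -0.0528, 0.2307]
tcp_rot: [3.14, -0.001, -3.053]
wrist_force: [-0.7, -0.4, -0.6]
grip_width: 0.085
gripper_force: 0.0
```

Run:
```python
from h import *
d=grab('wrist','w1.png'); q=np.load('q.npy'); print(d['xyz'],d['attitude'],env.state()['eef_pos'])
im=d['image']; hsv=cv2.cvtColor(im,cv2.COLOR_RGB2HSV); m=cv2.inRange(hsv,(100,120,60),(130,255,255))
n,l,s,c=cv2.connectedComponentsWithStats(m); i=1+np.argmax(s[1:,4]); print(s[i],c[i],onz(d,c[i],.148))
```

```text
[ 0.49896523 -0.06010802  0.37473569] [ 2.83643008e+00 -2.25516905e-03  1.65881556e+00] [ 0.57675867 -0.05263329  0.23090068]
[ 307  203   20   83 1614] [316.63630731 243.7732342 ] [ 0.57219554 -0.05634018  0.148     ]
```

View pics/w1.png

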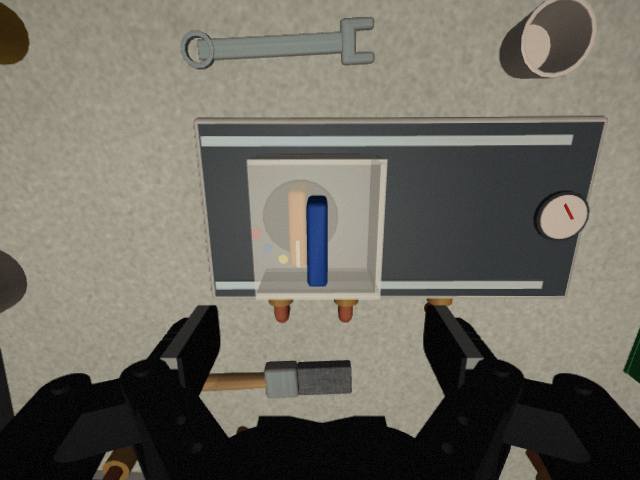

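The wrist view shows the blue handle at (317,240), squarely between the fingers. I'll lower and grip it.

jog_arm:
  rows:
    - {"translation": [0,-0.02,0.2],"angular": [0,0,0]}
    - {"translation": [0,-0.02,0.4],"angular": [0,0,0]}
    - {"translation": [0,-0.02,0.6],"angular": [0,0,0]}
    - {"translation": [0,-0.02,0.75],"angular": [0,0,0]}
    - {"translation": [0,-0.02,0.83],"angular": [0,0,0]}
    - {"translation": [0,-0.02,0.88],"angular": [0,0,0]}
    - {"translation": [0,-0.02,0.88],"angular": [0,0,0]}
    - {"translation": [0,-0.02,0.88],"angular": [0,0,0]}

```text
t: 3.5
eef_pos: [0.5782, -0.057, 0.1264]
tcp_rot: [3.142, 0.001, -3.053]
wrist_force: [0.1, 1.1, -0.1]
grip_width: 0.0856
gripper_force: 0.0
```

jog_arm:
  rows:
    - {"translation": [0,0,0],"angular": [0,0,0]}
    - {"translation": [0,0,0],"angular": [0,0,0]}
    - {"translation": [0,0,0],"angular": [0,0,0]}
    - {"translation": [0,0,0],"angular": [0,0,0]}
    - {"translation": [0,0,0],"angular": [0,0,0]}
    - {"translation": [0,0,0],"angular": [0,0,0]}
    - {"translation": [0,0,0],"angular": [0,0,0]}
    - {"translation": [0,0,0],"angular": [0,0,0]}
    - {"translation": [0,0,0],"angular": [0,0,0]}
    - {"translation": [0,0,0],"angular": [0,0,0]}
  gripper: -1
  force: 25

```text
t: 4.33
eef_pos: [0.578, -0.0578, 0.126]
tcp_rot: [-3.142, 0.0, -3.054]
wrist_force: [-1.9, -0.3, 5.8]
grip_width: 0.0136
gripper_force: 27.6
```

jog_arm:
  rows:
    - {"translation": [0,0.05,0],"angular": [0,0,0]}
    - {"translation": [0,0.15,0],"angular": [0,0,0]}
    - {"translation": [0,0.25,0],"angular": [0,0,0]}
    - {"translation": [0,0.35,0],"angular": [0,0,0]}
    - {"translation": [0,0.45,0],"angular": [0,0,0]}
    - {"translation": [0,0.55,0],"angular": [0,0,0]}
    - {"translation": [0,0.65,0],"angular": [0,0,0]}
    - {"translation": [0,0.75,0],"angular": [0,0,0]}
    - {"translation": [0,0.85,0],"angular": [0,0,0]}
    - {"translation": [0,0.95,0],"angular": [0,0,0]}
    - {"translation": [0,1,0],"angular": [0,0,0]}
    - {"translation": [0,1,0],"angular": [0,0,0]}

```text
t: 5.33
eef_pos: [0.5671, 0.0631, 0.126]
tcp_rot: [3.141, -0.0, -3.053]
wrist_force: [-2.8, 2.7, 6.6]
grip_width: 0.0138
gripper_force: 27.8
```

jog_arm:
  rows:
    - {"translation": [0,0.02,0],"angular": [0,0,0]}
    - {"translation": [0,0.04,0],"angular": [0,0,0]}
    - {"translation": [0,0.06,0],"angular": [0,0,0]}
    - {"translation": [0,0.08,0],"angular": [0,0,0]}
    - {"translation": [0,0.08,0],"angular": [0,0,0]}

```text
t: 5.75
eef_pos: [0.5663, 0.0716, 0.126]
tcp_rot: [-3.141, -0.0, -3.054]
wrist_force: [-3.2, -1.2, 6.8]
grip_width: 0.0133
gripper_force: 27.8
```

jog_arm:
  rows:
    - {"translation": [0,0.02,0],"angular": [0,0,0]}
    - {"translation": [0,0.04,0],"angular": [0,0,0]}
    - {"translation": [0,0.04,0],"angular": [0,0,0]}

```text
t: 6.0
eef_pos: [0.5659, 0.0763, 0.126]
tcp_rot: [-3.141, -0.0, -3.054]
wrist_force: [-3.0, 0.8, 6.4]
grip_width: 0.0137
gripper_force: 27.8
```

jog_arm:
  rows:
    - {"translation": [0,0.01,0],"angular": [0,0,0]}
    - {"translation": [0,0.025,0],"angular": [0,0,0]}
    - {"translation": [0,0.025,0],"angular": [0,0,0]}

```text
t: 6.25
eef_pos: [0.5657, 0.0779, 0.126]
tcp_rot: [-3.139, -0.0, -3.053]
wrist_force: [-2.4, -8.8, 7.3]
grip_width: 0.0134
gripper_force: 27.8
```

jog_arm:
  rows:
    - {"translation": [0,-0.01,0],"angular": [0,0,0]}
    - {"translation": [0,-0.01,0],"angular": [0,0,0]}
    - {"translation": [0,-0.01,0],"angular": [0,0,0]}
    - {"translation": [0,-0.01,0],"angular": [0,0,0]}
    - {"translation": [0,-0.01,0],"angular": [0,0,0]}
    - {"translation": [0,-0.01,-0.2],"angular": [0,0,0]}
    - {"translation": [0,-0.01,-0.4],"angular": [0,0,0]}
    - {"translation": [0,-0.01,-0.6],"angular": [0,0,0]}
    - {"translation": [0,-0.01,-0.6],"angular": [0,0,0]}
    - {"translation": [0,-0.01,-0.6],"angular": [0,0,0]}
  gripper: 1

```text
t: 7.08
eef_pos: [0.5669, 0.0782, 0.199]
tcp_rot: [3.141, 0.003, -3.054]
wrist_force: [0.2, -0.1, 0.4]
grip_width: 0.0853
gripper_force: 0.0
```

jog_arm:
  rows:
    - {"translation": [0,-0.3,0],"angular": [0,0,0]}
    - {"translation": [0,-0.6,0],"angular": [0,0,0]}
    - {"translation": [0,-0.8,0],"angular": [0,0,0]}
    - {"translation": [0,-0.9,0],"angular": [0,0,0]}
    - {"translation": [0,-0.9,0],"angular": [0,0,0]}
    - {"translation": [0,-0.9,0],"angular": [0,0,0]}

```text
t: 7.58
eef_pos: [0.5749, -0.0296, 0.1967]
tcp_rot: [3.141, -0.001, -3.056]
wrist_force: [-0.1, -0.5, -0.6]
grip_width: 0.0858
gripper_force: 0.0
```

Run:
```python
from h import *
d=grab('wrist','w2.png'); print(env.state()['eef_pos'],env.state()['joint_positions'])
im=d['image']; hsv=cv2.cvtColor(im,cv2.COLOR_RGB2HSV)
for n,lo,hi,z in [('blueh',(100,120,60),(130,255,255),.148),('or',(5,100,120),(18,255,255),.106)]:
    m=cv2.inRange(hsv,lo,hi); k,l,s,c=cv2.connectedComponentsWithStats(m)
    for i in 1+np.argsort(-s[1:,4])[:3]: print(n,s[i],c[i],onz(d,c[i],z))
```

```text
[ 0.57494972 -0.0290274   0.19692338] [-5.33648713e-02  3.13315210e-01  1.77359791e+00  6.08411740e-04
  1.05602279e+00 -1.71140349e+00]
blueh [ 489  213   38   97 2260] [507.47123894 260.88274336] [0.56002104 0.07786479 0.148     ]
blueh [229 257  11  10  84] [233.45238095 261.73809524] [ 0.57420429 -0.08129988  0.148     ]
or [ 249  200   24   84 1411] [260.40822112 238.81644224] [ 0.57235089 -0.07251173  0.106     ]
or [314 316  22  24 319] [324.46394984 325.78996865] [ 0.63711188 -0.02188503  0.106     ]
or [240 316  25  25 312] [252.47115385 326.34935897] [ 0.64215205 -0.07608533  0.106     ]
```

View pics/w2.png

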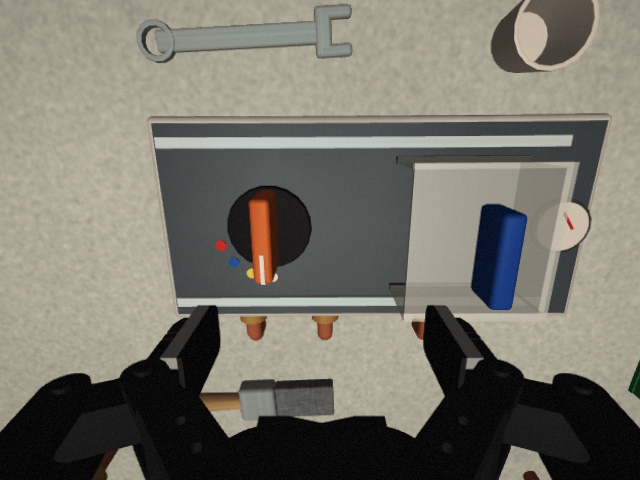

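The wrist view shows the guard at its end stop (handle at (507,261)). The orange dial bar at (261,238) is uncovered, with the pointer end toward the white dot. Next, go down over the dial and grip it.

jog_arm:
  rows:
    - {"translation": [-0.01,-0.2,0],"angular": [0,0,0]}
    - {"translation": [-0.01,-0.35,0],"angular": [0,0,0]}
    - {"translation": [-0.01,-0.35,0.1],"angular": [0,0,0]}
    - {"translation": [-0.01,-0.35,0.3],"angular": [0,0,0]}
    - {"translation": [-0.01,-0.35,0.5],"angular": [0,0,0]}
    - {"translation": [-0.01,-0.35,0.7],"angular": [0,0,0]}
    - {"translation": [-0.01,-0.35,0.85],"angular": [0,0,0]}
    - {"translation": [-0.01,-0.35,0.93],"angular": [0,0,0]}
    - {"translation": [-0.01,-0.35,0.98],"angular": [0,0,0]}
    - {"translation": [-0.01,-0.35,0.98],"angular": [0,0,0]}
    - {"translation": [-0.01,-0.35,0.98],"angular": [0,0,0]}
    - {"translation": [-0.01,-0.35,0.98],"angular": [0,0,0]}

```text
t: 8.63
eef_pos: [0.5811, -0.0712, 0.0811]
tcp_rot: [-3.141, 0.002, -3.054]
wrist_force: [-0.2, 0.1, 0.2]
grip_width: 0.0854
gripper_force: 0.0
```

jog_arm:
  rows:
    - {"translation": [0,0,0],"angular": [0,0,0]}
    - {"translation": [0,0,0],"angular": [0,0,0]}
    - {"translation": [0,0,0],"angular": [0,0,0]}
    - {"translation": [0,0,0],"angular": [0,0,0]}
    - {"translation": [0,0,0],"angular": [0,0,0]}
    - {"translation": [0,0,0],"angular": [0,0,0]}
    - {"translation": [0,0,0],"angular": [0,0,0]}
    - {"translation": [0,0,0],"angular": [0,0,0]}
    - {"translation": [0,0,0],"angular": [0,0,0]}
    - {"translation": [0,0,0],"angular": [0,0,0]}
  gripper: -1
  force: 60

```text
t: 9.47
eef_pos: [0.5803, -0.0715, 0.0803]
tcp_rot: [-3.141, 0.0, -3.054]
wrist_force: [-2.3, -1.2, 5.1]
grip_width: 0.0133
gripper_force: 58.8
```

jog_arm:
  rows:
    - {"translation": [0,0,0],"angular": [0,0,0.025]}
    - {"translation": [0,0,0],"angular": [0,0,0.05]}
    - {"translation": [0,0,0],"angular": [0,0,0.075]}
    - {"translation": [0,0,0],"angular": [0,0,0.1]}
    - {"translation": [0,0,0],"angular": [0,0,0.125]}
    - {"translation": [0,0,0],"angular": [0,0,0.15]}
    - {"translation": [0,0,0],"angular": [0,0,0.175]}
    - {"translation": [0,0,0],"angular": [0,0,0.2]}
    - {"translation": [0,0,0],"angular": [0,0,0.225]}
    - {"translation": [0,0,0],"angular": [0,0,0.25]}
    - {"translation": [0,0,0],"angular": [0,0,0.275]}
    - {"translation": [0,0,0],"angular": [0,0,0.3]}

```text
t: 10.47
eef_pos: [0.5798, -0.0737, 0.0803]
tcp_rot: [-3.138, 0.001, 2.6]
wrist_force: [-4.4, -15.6, 6.7]
grip_width: 0.0128
gripper_force: 59.4
```

jog_arm:
  rows:
    - {"translation": [0,0,0],"angular": [0,0,0.025]}
    - {"translation": [0,0,0],"angular": [0,0,0.05]}
    - {"translation": [0,0,0],"angular": [0,0,0.075]}
    - {"translation": [0,0,0],"angular": [0,0,0.1]}
    - {"translation": [0,0,0],"angular": [0,0,0.125]}
    - {"translation": [0,0,0],"angular": [0,0,0.15]}
    - {"translation": [0,0,0],"angular": [0,0,0.175]}
    - {"translation": [0,0,0],"angular": [0,0,0.2]}
    - {"translation": [0,0,0],"angular": [0,0,0.225]}
    - {"translation": [0,0,0],"angular": [0,0,0.25]}
    - {"translation": [0,0,0],"angular": [0,0,0.273]}
    - {"translation": [0,0,0],"angular": [0,0,0.273]}

```text
t: 11.47
eef_pos: [0.5783, -0.0751, 0.0803]
tcp_rot: [-3.136, 0.003, 2.028]
wrist_force: [-11.2, -22.9, 11.5]
grip_width: 0.0132
gripper_force: 60.2
```

Run:
```python
from h import *
w=grab('wrist')['image'];d=grab('scene');s=env.state();print(s['tcp_rot'],s['eef_pos'],s['wrist_force'],s['ft_torque'])
b=grab('side')['image']
f=lambda x:cv2.resize(x,(400,300),interpolation=cv2.INTER_CUBIC)
o=np.vstack([np.hstack([f(w),f(w[150:390,130:450])]),np.hstack([f(d['image'][180:300,240:400]),f(b[215:335,240:400])])])
cv2.imwrite('pics/m.png',o[:,:,::-1])
```

```text
[-3.13593389e+00  3.00334677e-03  2.03078901e+00] [ 0.57828562 -0.07507179  0.08028729] [ -9.78896478 -22.69488505  11.43991799] [-3.687352    1.70660871  0.20513959]
```

View pics/m.png

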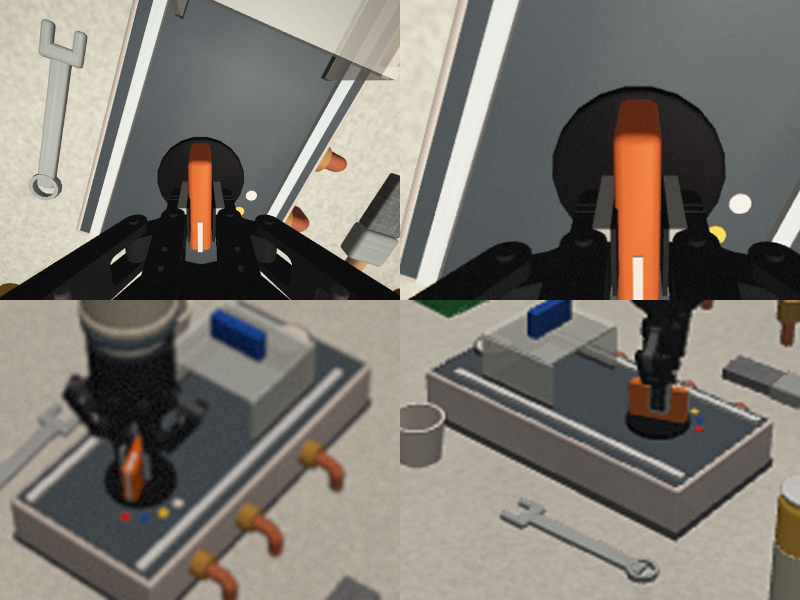

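The mosaic shows the bar turned and held with its pointer end toward the red dot, bar aligned with the fingers in the wrist view, and the guard still open. The side load of about 25 N suggests the grip is a few mm off the axis. I'll ease that and then measure the dial angle.

jog_arm:
  rows:
    - {"translation": [-0.01,-0.015,0],"angular": [0,0,0]}
    - {"translation": [-0.022,-0.03,0],"angular": [0,0,0]}
    - {"translation": [-0.022,-0.03,0],"angular": [0,0,0]}
    - {"translation": [-0.022,-0.03,0],"angular": [0,0,0]}

```text
t: 11.95
eef_pos: [0.5781, -0.0755, 0.0803]
tcp_rot: [-3.141, 0.0, 2.029]
wrist_force: [-2.9, -1.2, 6.3]
grip_width: 0.0131
gripper_force: 59.7
```

Run:
```python
from h import *
w=grab('wrist','w3.png');q=np.load('q.npy');s=env.state();print(s['tcp_rot'],s['eef_pos'],s['wrist_force'],s['ft_torque'],s['joint_positions'])
m=cv2.inRange(cv2.cvtColor(w['image'],cv2.COLOR_RGB2HSV),(5,150,170),(18,255,255))
k,l,st,c=cv2.connectedComponentsWithStats(m); i=1+np.argmax(st[1:,4]); print(st[i],c[i])
P=[]
for v in range(st[i,1]+25,st[i,1]+st[i,3]-5,3):
    u=np.where(l[v]==i)[0]
    if len(u)>10: P.append(onz(w,(u.mean(),v),.108)[:2])
P=np.array(P); vx,vy,x0,y0=cv2.fitLine(P.astype(np.float32),cv2.DIST_HUBER,0,1e-4,1e-4).ravel()
print('dial',(q[2]-np.arctan(vy/vx)),P[0],P[-1])
```

```text
[-3.14118103e+00  2.36246703e-04  2.02932829e+00] [ 0.57811058 -0.07551676  0.0803036 ] [-2.88261609 -1.78614528  6.98433003] [-0.27208748  0.40775617  0.13146587] [-1.32214081e-01  4.71716826e-01  1.84077968e+00 -5.76944292e-04
  8.29306512e-01 -5.90356290e-01]
[ 304  258   36  141 4315] [321.41436848 321.89988413]
dial 1.1961617942562714 [ 0.56574207 -0.05369483] [ 0.58672115 -0.09563188]
```

Dial measured at 1.196 rad (target 1.2). The side load is relieved, and the z torque of 0.13 N m matches the spring at the third click. I'll hold briefly, then hand in.

jog_arm:
  rows:
    - {"translation": [0,0,0],"angular": [0,0,0]}
    - {"translation": [0,0,0],"angular": [0,0,0]}
    - {"translation": [0,0,0],"angular": [0,0,0]}
    - {"translation": [0,0,0],"angular": [0,0,0]}
    - {"translation": [0,0,0],"angular": [0,0,0]}
    - {"translation": [0,0,0],"angular": [0,0,0]}

```text
t: 12.5
eef_pos: [0.5781, -0.0755, 0.0803]
tcp_rot: [-3.141, 0.0, 2.03]
wrist_force: [-3.2, -1.7, 6.4]
grip_width: 0.0131
gripper_force: 59.8
```

```bash
python3 -c "
from h import *
s=env.state();print(s['tcp_rot'],s['wrist_force'],s['ft_torque']);print(env.hand_in())"
```

```text
[-3.14109856e+00  3.29292760e-04  2.02955803e+00] [-3.16638194 -1.71025912  6.42515494] [-0.30311327  0.39389594  0.17546558]
the job is handed in; nothing more can be done
None
```

I slid the guard fully open to its end stop, turned the dial to the red dot (measured about 1.20 rad) and handed the job in at about 12.5 s with the gripper still holding it there; no verdict came back.

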